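# Restock the empty lane of the cake display

### The job

Restock the display: with the fingertips, slide the four-cake box that stands on the open table across to the empty wooden lane and push it gently in between the lane's two sides until it is fully home against the lane's back. Do not lift or tip the box, and leave the boxes in the other two lanes, the single-cake box and the card stand where they are.

Things in the scene. Friction and masses are not known exactly. Their poses are not given: they have to be found in the camera images.
- pack: the box to push: square black clamshell with clear lid, four chocolate cakes, white label on top; 92 x 92 mm, 50 mm high, upright sides, 0.25 to 0.5 kg. Stands on the table between robot and lanes, turned up to 17 degrees; slides with friction, stays where left. Origin at the centre of its underside; x, y square to its sides (+x roughly away from the robot), z up
- empty_lane: the empty one of three equal wooden lanes side by side (114 mm pitch; which one varies), fixed: two sides 8 mm thick, 34 mm high, rounded front ends, 97 mm apart inside, and a back as high; no floor. Origin on the table, middle of the lane's mouth; x points into the lane, z up; the back's inner face is at x = 104 mm: the box is home with its origin at x = 58 mm, y = 0
- stock_b: four-cake box already standing in one of the other lanes, same size as the one to be pushed; origin at the centre of its underside. To be left alone
- stock_c: four-cake box already standing in the third lane, same size; origin at the centre of its underside. To be left alone
- single: small single-cake box, 62 x 62 mm and 50 mm high, standing beside the rack, left or right; origin at the centre of its underside. To be left alone
- card_stand: steel card stand with bell-shaped foot 60 mm across, thin stem and a blank 70 mm wide white card, 185 mm high in all, standing on the other side of the rack; origin at the centre of its underside. To be left alone
Mind the look-alikes: they are no part of the job. What is shaped like the pack but yellow is not meant.

How it is judged:
By the outcome, as a careful person would: the job done as asked, in the order asked, and still so for the second after the job is handed in, with the robot touching nothing.
It also fails if it takes over 72 s, if anything falls off the work surface, if the arm or the gripper's body presses on something with over 40 N, if the wrist force passes 120 N, or if a joint passes its speed limit or range.

### The arm

A 6-joint arm with a two-finger parallel gripper is mounted at the origin on the work surface. World frame = base frame: x ahead of the robot, y to its left, z up, the work surface at z = 0. Lengths are in m, angles in rad, forces in N, time in s.
With the tool pointing down it reaches from about 0.35 to 0.875 m from the base axis. Payload 15.5 kg.
Tool frame: the origin (TCP) lies midway between the tips of the shut fingers; the grasp point (between the pads) lies 19 mm behind it; z points along the fingers, y is the line along which they close (so a half turn about z gives the same grasp; the last joint's range is limited). The gripper opens to 85 mm and grips with 20 to 120 N. Pads are 22 mm wide; open, the fingers measure 114 mm over their backs; the gripper's body (76 mm by 85 mm) begins 54 mm behind the grasp point. The pads swing forward as they close: fully open they stand 13 mm farther back than shut.
Start: joints at [-1.361, 0.494, 1.345, -0, 1.302, -0.096], TCP at [0.188, -0.596, 0.231] pointing down, gripper open.
Joint ranges: [-2.91, 2.91], [-0.82, 2.16], [0.22, 2.67], [-1.22, 4.37], [0.12, 2.79], [-3.08, 3.08]. Speed limits (rad/s): [1.89, 1.89, 2.57, 3.01, 3.01, 3.01].

### API

Orientations are given as [roll, pitch, yaw] about the fixed x, y, z axes, in that order (R = Rz(yaw) Ry(pitch) Rx(roll)).
In Python, from cell import env gives the robot as it stands.
- The arm moves only by the tool arm_command, never from a script. Its argument "targets" is one flat list of numbers, 4 for each row, row after row: the shift along the tool's x, y, z in cm, then the turn about the tool's z in degrees. In form: [x, y, z, spin, x, y, z, spin, ...]. A call has 1 to 12 rows; each row shifts and turns the commanded pose from where the row before left it, along the tool's axes as they then stand; what a row does not reach is not made up. A row lasts 1/10 s, in which the tool goes at most 50 mm and 8.59 degrees, less where a joint would pass 70% of its speed; a pose out of reach is approached as far as the arm can. A call with a gripper value outside its range is refused whole. "grip" is the closure, from -1 (fully open) to 1 (shut), set as the call begins (left out, the last holds). The fingers move at their own pace and stop on an object; the grip force is fixed at half the most. Time passes only in rows, so rows that do not move let the fingers close. It gives the time, the measured TCP pose, the force, the opening and the grip force at its end, in the units of the state.
- env.sense(): the state, without advancing time (a new reading comes with each control period).
- env.snapshot(name): name is "scene" or "top" or "wrist"; returns (picture, depth): 480x640x3 uint8, red, green, blue; 480x640 float32, m along the optical axis (not along the pixel's ray), 0 where there is no reading.
- env.calibration(name): a dict with "intrinsics" (3x3 intrinsics, pixels), "extrinsics" (4x4, takes a point from world to camera coordinates). Camera axes: x right, y down, z forward; pixel columns grow to the right and rows downward; lengths in m; the calibration is good to about 2 mm. The wrist camera is an equidistant fisheye: a pixel r from the principal point sees the ray r / f radians off the axis. A picture is of the moment at which its call begins: read the wrist's pose just before it. calibration takes no time and is no camera call; for the wrist camera it gives the pose at the moment of the call.
- env.finish_job(): hands the job in; it is judged then, once.
The state is a dict: "time_s": time; "joint_positions": joint angles; "joint_velocities": joint speeds; "tau": joint torques, N m; "tcp_pos": TCP position; "eef_rot": TCP orientation; "ft_force": force on the tool from outside, world axes, zero at the start; "ft_torque": the same for the moment, N m; "gripper_width": finger opening in m; "finger_force": force on a finger pad.
Only numpy, scipy, OpenCV 4.12 (cv2) and the standard library are available. Lean on these libraries where they do the work, as an engineer would, in place of code of your own. Each camera call takes 0.05 s, during which the arm holds its last target. There are 200 camera calls.

## Working session

There is one attempt and no reset: what is moved stays moved. The work goes in short steps, Python scripts to look and compute and a tool call to move; the robot and the scene stay as the last step left them, time stands still between calls to the robot, and variables do not carry over. Pictures are saved under pics/ and viewed, at most 10 in all, crops included, and the job is handed in when it is done.

Besides the shell and the picture viewer there is one more tool, called after "Request:" as name(argument=value, ...), one argument or row to a line, values as JSON. arm_command: Moves the arm, as the interface text tells. Its arguments: {"type":"object","properties":{"targets":{"type":"array","items":{"type":"number"}},"grip":{"type":"number"}},"required":["targets"]}

```bash
mkdir -p pics; ls; python3 - <<'E'
from cell import env
import cv2,numpy as np
for n in("top","scene"):
    p,d=env.snapshot(n); cv2.imwrite(f"pics/{n}0.png",p[:,:,::-1]); np.savez(f"{n}0.npz",p=p,d=d)
    c=env.calibration(n); print(n,np.round(c["intrinsics"],1).tolist(),np.round(c["extrinsics"],3).tolist())
s=env.sense();print(s["time_s"],s["tcp_pos"],s["eef_rot"],s["gripper_width"])
E
```

```text
pics
top [[529.1, 0.0, 317.9], [0.0, 529.1, 231.3], [0.0, 0.0, 1.0]] [[0.023, -0.999, 0.029, 0.035], [-0.995, -0.026, -0.095, 0.492], [0.096, -0.027, -0.995, 1.159], [0.0, 0.0, 0.0, 1.0]]
scene [[447.3, 0.0, 330.7], [0.0, 447.3, 245.6], [0.0, 0.0, 1.0]] [[0.83, 0.558, 0.009, -0.445], [0.367, -0.533, -0.762, -0.138], [-0.421, 0.636, -0.647, 1.318], [0.0, 0.0, 0.0, 1.0]]
0.1 [ 0.18751956 -0.59587231  0.23076112] [-3.14049430e+00 -1.03128922e-04  3.04822065e-01] 0.08508656908096414
```

View pics/top0.png

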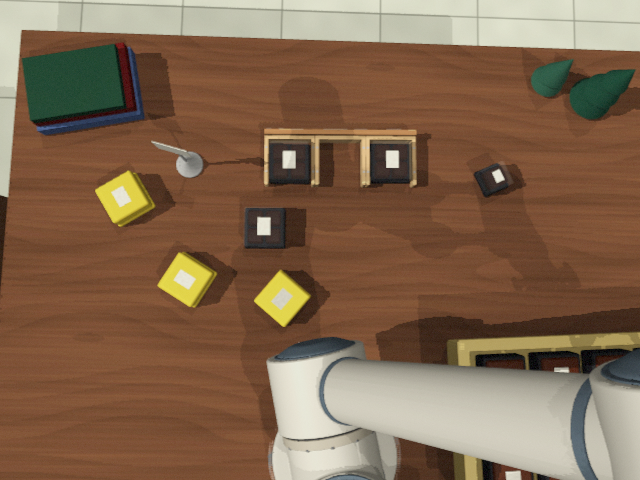

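View pics/scene0.png

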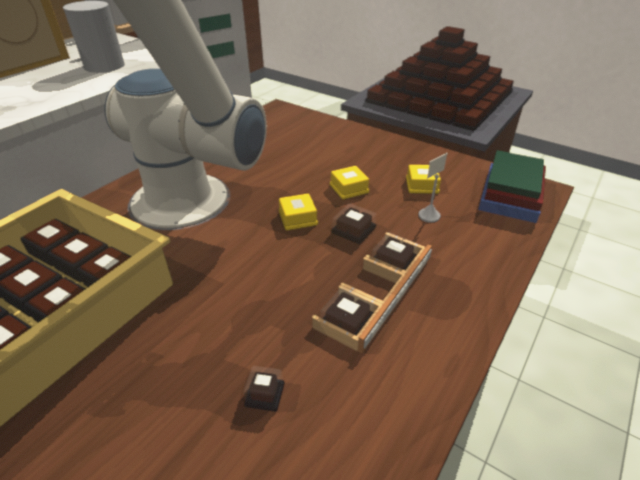

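Top view: the black box on the open table at (265,228) is the pack. The yellow look-alikes are at (125,198), (187,280) and (282,298). Black stock boxes stand in lanes at (290,160) and (392,160), so the empty lane is the middle one at about (340,160). The single is at (491,180) and the card stand at (188,163). Next I'll measure, and confirm the pack in one enlarged crop.

```bash
cat > h.py <<'E'
import numpy as np,cv2
from cell import env
def ray(c,uv,z):
    K=c["intrinsics"];E=c["extrinsics"];R=E[:3,:3];o=-R.T@E[:3,3]
    uv=np.atleast_2d(uv).astype(float)
    d=np.c_[(uv[:,0]-K[0,2])/K[0,0],(uv[:,1]-K[1,2])/K[1,1],np.ones(len(uv))]@R
    return o+d*((z-o[2])/d[:,2])[:,None]
def cloud(c,d):
    K=c["intrinsics"];E=c["extrinsics"]
    v,u=np.mgrid[:d.shape[0],:d.shape[1]]
    P=np.stack([(u-K[0,2])/K[0,0]*d,(v-K[1,2])/K[1,1]*d,d],-1)
    return (P-E[:3,3])@E[:3,:3]
def box(m):
    cs,_=cv2.findContours(m.astype(np.uint8),cv2.RETR_EXTERNAL,cv2.CHAIN_APPROX_NONE)
    return max(cs,key=cv2.contourArea)[:,0]
E
python3 - <<'E'
from h import *
f=np.load("top0.npz");p,d=f["p"],f["d"];c=env.calibration("top")
W=cloud(c,d);h=W[...,2]
crop=cv2.resize(p[115:260,150:430,::-1],None,fx=2.8,fy=2.8,interpolation=cv2.INTER_CUBIC);cv2.imwrite("pics/crop1.png",crop)
print("table h",np.median(h[230:260,330:420]),"packtop",h[228,265])
for n,(u0,v0,u1,v1) in dict(pack=(235,195,300,260),sb=(272,138,312,184),sc=(370,138,412,184),single=(470,160,515,200)).items():
    m=np.zeros(h.shape,bool);m[v0:v1,u0:u1]=(h[v0:v1,u0:u1]>.040)&(h[v0:v1,u0:u1]<.065)
    r=cv2.minAreaRect((W[m][:,:2]*1000).astype(np.float32));print(n,m.sum(),np.median(h[m]),r)
m=np.zeros(h.shape,bool);m[125:192,258:420]=True
hsv=cv2.cvtColor(p,cv2.COLOR_RGB2HSV)
wood=m&(h>.027)&(h<.042)
for name,(a,b) in dict(l=(312,324),r=(356,370)).items():
    mm=wood.copy();mm[:,:a]=0;mm[:,b:]=0;mm[:145]=0;q=W[mm];print(name,mm.sum(),q.min(0),q.max(0),np.median(q,0),np.polyfit(q[:,0],q[:,1],1))
mm=wood.copy();mm[:,:326]=0;mm[:,355:]=0;q=W[mm];print("back",q.min(0),q.max(0),np.polyfit(q[:,1],q[:,0],1))
E
```

```text
table h -0.0005274654195956145 packtop 0.04879579886132777
pack 1614 0.04927738370231193 ((496.7193908691406, 168.52130126953125), (86.30391693115234, 87.7503662109375), 1.6513450145721436)
sb 1453 0.049269870383306325 ((645.6455078125, 113.6011962890625), (88.43089294433594, 79.96463012695312), 1.6103330850601196)
sc 1513 0.0492869114750823 ((653.0159912109375, -111.573486328125), (87.33548736572266, 89.24877166748047), 1.1434139013290405)
single 671 0.049041180925668774 ((622.2073364257812, -346.96044921875), (57.887939453125, 59.590633392333984), 25.414875030517578)
l 275 [0.59556848 0.05007761 0.02715119] [0.68563204 0.06563193 0.04062627] [0.64132937 0.05765059 0.0335843 ] [0.02369487 0.04260741]
r 305 [ 0.59787353 -0.06192169  0.02706615] [ 0.68951126 -0.04490369  0.04150122] [ 0.6451219  -0.05405097  0.03294153] [ 0.02371693 -0.06888272]
back [ 0.69905512 -0.02900245  0.02703614] [0.724129   0.03517588 0.04189495] [-0.04362237  0.70640713]
```

View pics/crop1.png

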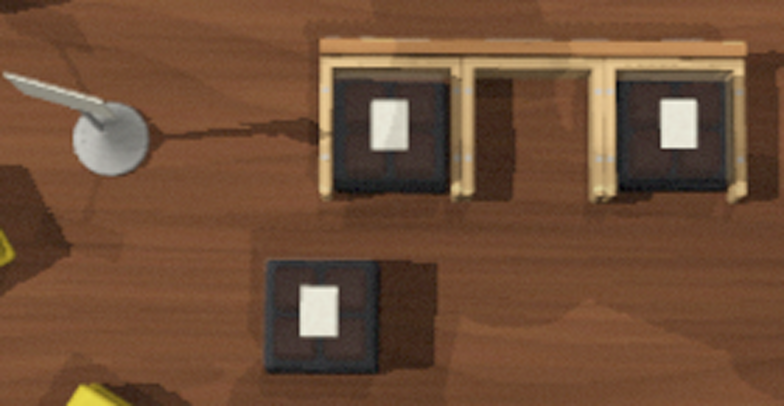

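The crop confirms the pack: a black four-cake box with a white label, alone on the open table, centre about (0.497, 0.1685), top at 49 mm, about 1.6° yaw. The middle lane is empty: axis yaw about 1.9°, centreline through (0.643, 0.0015), mouth at x≈0.596. Plan: push the pack sideways onto the lane line with two fingertips, then push it forward from behind.

Request:
arm_command(
  targets=[0,0,0,-8.25,0,0,0,-8.25,0,0,0,-8.25,0,0,0,-8.25,0,0,0,-8.25,0,0,0,-8.25,0,0,0,-8.25,0,0,0,-8.25,0,0,0,-8.4],
  grip=-0.2,
)

```text
time_s: 1.0
tcp_pos: [0.1875, -0.596, 0.2309]
eef_rot: [-3.141, -0.001, 1.609]
ft_force: [-0.8, -1.1, -0.3]
gripper_width: 0.0513
finger_force: 0.0
```

Request:
arm_command(
  targets=[4.15,1.68,0,0,4.15,1.68,0,0,4.15,1.68,0,0,4.15,1.68,0,0,4.15,1.68,0,0,4.15,1.68,0,0,4.15,1.68,0,0,4.15,1.68,0,0,4.15,1.68,0,0,4.15,1.68,0,0],
)

```text
time_s: 2.0
tcp_pos: [0.3421, -0.1742, 0.2313]
eef_rot: [3.142, -0.0, 1.603]
ft_force: [2.2, -0.6, 0.0]
gripper_width: 0.0516
finger_force: 0.0
```

Request:
arm_command(
  targets=[4.15,1.68,0,0,4.15,1.68,0,0,4.15,1.68,0,0,4.15,1.68,0,0,4.15,1.68,0,0,4.15,1.68,0,0,4.15,1.68,0,0,4.15,1.68,0,0,4.15,1.68,0,0,4.15,1.68,0,0,0,0,0,0,0,0,0,0],
)

```text
time_s: 3.2
tcp_pos: [0.4961, 0.2449, 0.2307]
eef_rot: [-3.141, 0.0, 1.605]
ft_force: [-0.3, -0.7, -0.4]
gripper_width: 0.051
finger_force: 0.0
```

Request:
arm_command(
  targets=[0,0,4,0,0,0,4,0,0,0,4,0,0,0,4,0,0,0,2.5,0,0,0,1.5,0,0,0,1,0,0,0,0.8,0,0,0,0,0,0,0,0,0],
)

```text
time_s: 4.2
tcp_pos: [0.4967, 0.2442, 0.0139]
eef_rot: [3.141, -0.0, 1.603]
ft_force: [-0.2, -0.4, 0.1]
gripper_width: 0.0509
finger_force: 0.0
```

```bash
python3 - <<'E'
from h import *
p,d=env.snapshot("wrist"); cv2.imwrite("pics/w1.png",p[:,:,::-1]);print(env.sense()["ft_force"])
E
```

```text
[ 0.03436682 -0.12448595 -0.24948574]
```

View pics/w1.png

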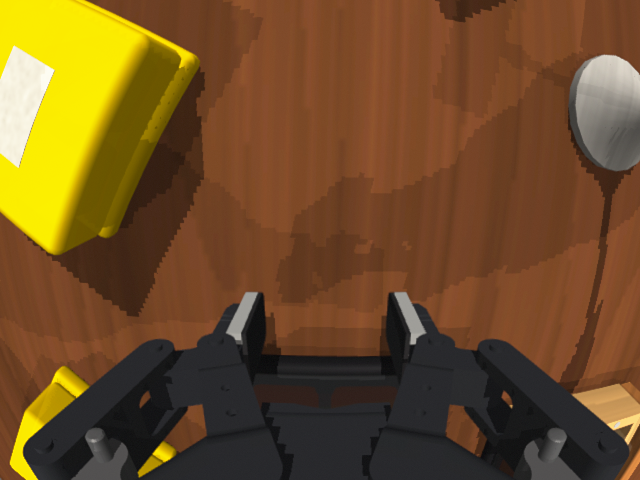

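The fingers are in the gap beside the pack, whose edge is at about (320,385). The yellow box at (90,120) and the card-stand foot at (610,110) are clear. Next is the sideways push.

Request:
arm_command(
  targets=[-0.6,0,0,0,-0.7,0,0,0,-0.7,0,0,0,-0.7,0,0,0,-0.7,0,0,0,-0.7,0,0,0,-0.7,0,0,0,-0.7,0,0,0,-0.7,0,0,0,-0.7,0,0,0,-0.7,0,0,0,-0.7,0,0,0],
)

```text
time_s: 5.45
tcp_pos: [0.4991, 0.1607, 0.0133]
eef_rot: [-3.142, -0.0, 1.603]
ft_force: [0.2, 2.5, 1.4]
gripper_width: 0.0514
finger_force: 1.0
```

Request:
arm_command(
  targets=[-0.8,0,0,0,-0.8,0,0,0,-0.8,0,0,0,-0.8,0,0,0,-0.8,0,0,0,-0.8,0,0,0,-0.8,0,0,0,-0.8,0,0,0,-0.8,0,0,0,-0.8,0,0,0,-0.6,0,0,0,0,0,0,0],
)

```text
time_s: 6.65
tcp_pos: [0.5019, 0.0746, 0.0133]
eef_rot: [-3.141, 0.0, 1.603]
ft_force: [-0.1, 0.7, 0.2]
gripper_width: 0.0513
finger_force: 0.0
```

```bash
python3 - <<'E'
from h import *
s=env.sense();print(s["tcp_pos"],s["ft_force"])
out=[]
for n in("top","scene"):
    p,d=env.snapshot(n); np.savez(f"{n}1.npz",p=p,d=d);out.append(p)
cv2.imwrite("pics/s1.png",cv2.resize(np.vstack([out[0][100:300,160:480],out[1][150:350,220:540]])[:,:,::-1],None,fx=1.45,fy=1.45))
E
```

```text
[0.50191033 0.07456902 0.01325695] [-0.05374089  0.70064849  0.15181173]
```

View pics/s1.png

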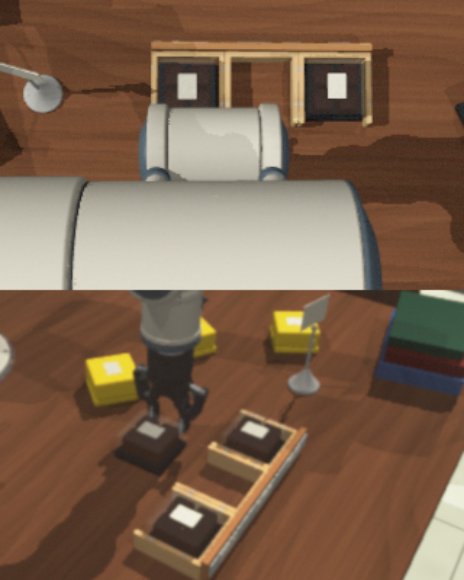

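The pack is tracking along squarely under the fingers: at (150,445) in the crop, about (322,257) in the scene view. Nothing else has moved. Next I'll measure it from the scene depth.

```bash
cat >> h.py <<'E'
def fit(n,p,d,u0,v0,u1,v1,ylim):
    c=env.calibration(n);W=cloud(c,d);h=W[...,2];m=np.zeros(h.shape,bool);m[v0:v1,u0:u1]=True
    m&=(h>.043)&(h<.056)&(W[...,1]<ylim)
    m=cv2.morphologyEx(m.astype(np.uint8),cv2.MORPH_OPEN,np.ones((3,3)))
    k,l,st,_=cv2.connectedComponentsWithStats(m);m=l==1+np.argmax(st[1:,4])
    q=W[m];r=cv2.minAreaRect((q[:,:2]*1000).astype(np.float32))
    return m.sum(),np.round(np.median(q[:,2]),4),np.round(r[0],1),np.round(r[1],1),round(r[2],2),np.round(q.min(0)*1000,1),np.round(q.max(0)*1000,1)
E
python3 - <<'E'
from h import *
for k in(0,1):
    f=np.load(f"scene{k}.npz");print(fit("scene",f["p"],f["d"],290,200,375,290,.30 if k==0 else .068))
    print("sb",fit("scene",f["p"],f["d"],365,225,425,275,.3)); print("sc",fit("scene",f["p"],f["d"],310,285,380,335,.3))
E
```

```text
(np.int64(686), np.float64(0.0489), array([498.8, 166.1]), array([88.7, 89.4]), 0.1, array([454.5, 121.4,  43. ]), array([543.2, 210.8,  53.4]))
sb (np.int64(877), np.float64(0.0486), array([647.4, 114. ]), array([88. , 89.8]), 0.37, array([603.2,  68.9,  43. ]), array([691.4, 158.7,  53.2]))
sc (np.int64(1337), np.float64(0.049), array([ 655. , -114.4]), array([87.9, 88.5]), 1.1, array([ 610.9, -158.4,   43.3]), array([699.3, -69.6,  53.4]))
(np.int64(891), np.float64(0.049), array([504.5,  18.8]), array([88. , 96.1]), 1.42, array([461. , -30.2,  43. ]), array([549.5,  66.1,  53.4]))
sb (np.int64(874), np.float64(0.0487), array([646.9, 114. ]), array([88.8, 91.5]), 0.0, array([602.5,  68.3,  43.2]), array([691.3, 159.8,  52.9]))
sc (np.int64(1329), np.float64(0.049), array([ 655.1, -114.5]), array([87.1, 90.1]), 1.45, array([ 610.7, -159. ,   43.1]), array([699.5, -70. ,  53. ]))
```

Request:
arm_command(
  targets=[-0.5,0,0,0,-0.5,0,0,0,-0.5,0,0,0,-0.35,0,0,0,-0.1,0,0,0,0,0,0,0,1,0,0,0,2,0,0,0,0,0,-3,0,0,0,-5,0,0,0,-4,0,0,0,0,0],
)

```text
time_s: 7.95
tcp_pos: [0.5039, 0.0869, 0.138]
eef_rot: [3.134, -0.0, 1.604]
ft_force: [0.1, -0.5, -1.1]
gripper_width: 0.0511
finger_force: 0.0
```

Request:
arm_command(
  targets=[2,-4,0,8.4,0,-4,0,8.4,0,-4,0,8.4,0,0,0,8.4,0,0,0,8.4,0,0,0,8.4,0,0,0,8.4,0,0,0,8.4,0,0,0,8.4,0,0,0,8.4,0,0,0,6,0,0,0,0],
)

```text
time_s: 9.15
tcp_pos: [0.3822, 0.1199, 0.133]
eef_rot: [3.142, 0.0, 0.031]
ft_force: [-0.1, 0.2, 0.5]
gripper_width: 0.0512
finger_force: 0.0
```

```bash
python3 - <<'E'
from h import *
s=env.sense();print(s["tcp_pos"],s["eef_rot"],s["ft_force"])
p,d=env.snapshot("scene");print(fit("scene",p,d,280,215,375,310,.15))
print("sb",fit("scene",p,d,365,225,425,275,.3)); print("sc",fit("scene",p,d,310,285,380,335,.3))
q,e=env.snapshot("top")
np.savez("top2.npz",p=q,d=e);np.savez("scene2.npz",p=p,d=d)
cv2.imwrite("pics/s2.png",cv2.resize(np.vstack([q[100:300,160:480],p[150:350,220:540]])[:,:,::-1],None,fx=1.45,fy=1.45))
E
```

```text
[0.3821953  0.11988054 0.13303506] [3.14158144e+00 4.80086027e-04 3.09254778e-02] [-0.1024145   0.16631507  0.48048922]
(np.int64(910), np.float64(0.049), array([504.8,  -3. ]), array([88.7, 90.2]), 2.17, array([460.6, -48.9,  43. ]), array([550.5,  42.3,  53. ]))
sb (np.int64(869), np.float64(0.0488), array([647.5, 112.4]), array([87.8, 91. ]), 1.86, array([602.5,  68. ,  43. ]), array([691.7, 158.7,  52.6]))
sc (np.int64(1317), np.float64(0.0491), array([ 655.5, -115.7]), array([87.6, 89.5]), 1.78, array([ 610.5, -160. ,   43.1]), array([699.7, -69.9,  53.3]))
```

View pics/s2.png

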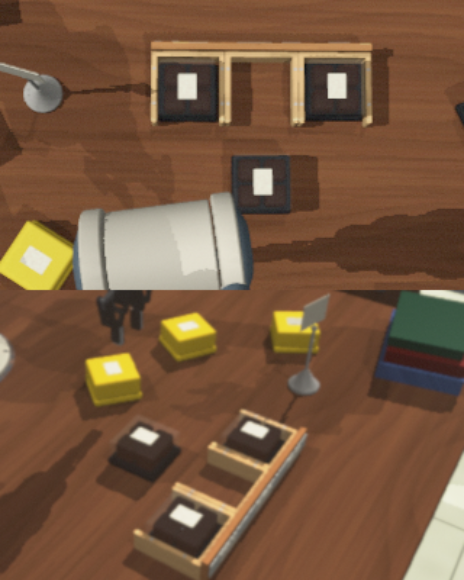

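The pack stands squarely in front of the middle lane: (262,185) in the top crop, about (341,227) in the top view. The arm is clear to the rear left. Next I'll measure its offset from the lane axis in the top view.

```bash
python3 - <<'E'
from h import *
f=np.load("top2.npz");p,d=f["p"],f["d"]
print(fit("top",p,d,318,200,375,262,.2));
for b in((272,138,312,184),(370,138,412,184)):print(fit("top",p,d,*b,.3))
# wooden side bounds + white label centroids
c=env.calibration("top")
W=cloud(c,d);h=W[...,2]
for a,b in((312,324),(356,370)):
    m=np.zeros(h.shape,bool);m[148:182,a:b]=True;m&=(h>.029)&(h<.039);q=W[m];print(np.median(q,0),np.percentile(q[:,1],[3,97]))
hsv=cv2.cvtColor(p,cv2.COLOR_RGB2HSV);w=((hsv[...,1]<50)&(hsv[...,2]>170)).astype(np.uint8)
for u0,v0,u1,v1 in((318,200,375,262),(272,138,312,184),(370,138,412,184)):
    y,x=np.nonzero(w[v0:v1,u0:u1]);print("label",ray(c,[[x.mean()+u0,y.mean()+v0]],.05))
E
```

```text
(np.int64(1554), np.float64(0.0494), array([503.3,  -1.2]), array([86.7, 86.2]), 1.47, array([459.2, -44.6,  43. ]), array([547.3,  42.7,  56. ]))
(np.int64(1406), np.float64(0.0493), array([646. , 113.6]), array([86.9, 80. ]), 1.65, array([601.7,  72.9,  43.1]), array([689.9, 154.6,  55.7]))
(np.int64(1474), np.float64(0.0494), array([ 653.1, -111. ]), array([88.2, 86.1]), 0.75, array([ 608.8, -154. ,   43.2]), array([697.7, -67.5,  55.9]))
[0.64114283 0.05799712 0.0336875 ] [0.05055204 0.06506393]
[ 0.64574986 -0.0538187   0.03366201] [-0.06155883 -0.04535262]
label [[0.48675888 0.01073539 0.05      ]]
label [[0.64724491 0.11582547 0.05      ]]
label [[ 0.6541732  -0.11251618  0.05      ]]
```

Both views put the pack 1–3 mm left of the lane axis with yaw matched. That is within the push's correction, so I'll go in behind it.

Request:
arm_command(
  targets=[1,3.2,0,0,1,3.2,0,0,1,3.2,0,0,1.1,3,0,0,0,0,0,0,0,0,4,0,0,0,4,0,0,0,2,0,0,0,1.2,0,0,0,0.7,0,0,0,0,0,0,0,0,0],
)

```text
time_s: 10.45
tcp_pos: [0.4277, -0.005, 0.0147]
eef_rot: [3.142, -0.0, 0.034]
ft_force: [0.5, -0.0, 1.5]
gripper_width: 0.0509
finger_force: 0.0
```

Request:
arm_command(
  targets=[0.7,0,0,0,0.7,0,0,0,0.7,0.01,0,0,0.7,0.02,0,0,0.7,0.02,0,0,0.7,0.02,0,0,0.7,0.02,0,0,0.7,0.02,0,0,0.7,0.02,0,0,0.7,0.02,0,0,0.5,0.01,0,0,0,0,0,0],
)

```text
time_s: 11.65
tcp_pos: [0.5037, -0.0044, 0.0143]
eef_rot: [3.141, -0.001, 0.033]
ft_force: [-0.7, 0.7, 0.5]
gripper_width: 0.051
finger_force: 0.0
```

```bash
python3 - <<'E'
from h import *
s=env.sense();print(s["tcp_pos"],s["eef_rot"],s["ft_force"])
p,d=env.snapshot("scene");print(fit("scene",p,d,290,230,395,310,.06))
q,e=env.snapshot("wrist");
cv2.imwrite("pics/s3.png",np.hstack([cv2.resize(p[180:380,250:450],(400,400)),cv2.resize(q,(400,300),interpolation=cv2.INTER_AREA)[:300] if 0 else cv2.copyMakeBorder(cv2.resize(q,(400,300)),0,100,0,0,0)])[:,:,::-1])
E
```

```text
[ 0.50367508 -0.0044211   0.01428748] [ 3.14140236e+00 -1.10357080e-03  3.25752501e-02] [-0.69274671  0.65730501  0.45194617]
(np.int64(1017), np.float64(0.0489), array([549.8,  -3.5]), array([111.5,  90.3]), 3.24, array([492.6, -48.9,  43. ]), array([605.8,  43.9,  55.4]))
```

View pics/s3.png

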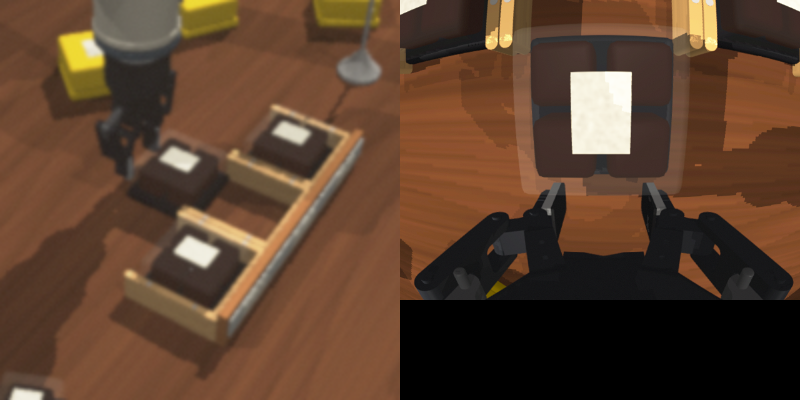

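The pack is square to the fingers with its front at the mouth. In the wrist view the wall ends are at (500,30) and (695,30) in the picture, and the pack spans (525–680). Before entering, I'll measure pack against walls in the wrist depth.

```bash
cat >> h.py <<'E'
def wcloud():
    s=env.sense();c=env.calibration("wrist");p,d=env.snapshot("wrist")
    K=c["intrinsics"];E=c["extrinsics"];v,u=np.mgrid[:480,:640]
    x=(u-K[0,2])/K[0,0];y=(v-K[1,2])/K[1,1];r=np.hypot(x,y);k=np.where(r>1e-6,np.tan(np.minimum(r,1.4))/np.maximum(r,1e-6),1)
    W=(np.stack([x*k*d,y*k*d,d],-1)-E[:3,3])@E[:3,:3];W[d==0]=9
    return s,p,d,W
E
python3 - <<'E'
from h import *
s,p,d,W=wcloud();np.savez("w3.npz",p=p,d=d,W=W)
t=s["tcp_pos"];a=s["eef_rot"][2];print(t,a)
X=W[...,0];Y=W[...,1];Z=W[...,2]
# lane frame-ish relative to tool
hsv=cv2.cvtColor(p,cv2.COLOR_RGB2HSV)
m=(Z>.028)&(Z<.040)&(X>.58)&(X<.72)&(abs(Y)<.075)&(hsv[...,2]>130)&(hsv[...,1]>60)
for x0 in np.arange(.59,.66,.01):
    q=W[m&(X>x0)&(X<x0+.01)]
    L=q[q[:,1]>.03][:,1];R=q[q[:,1]<-.03][:,1]
    if len(L)>5 and len(R)>5: print("wall",round(x0,2),len(L),len(R),np.percentile(L,[2,98]).round(4),np.percentile(R,[2,98]).round(4))
m=(Z>.043)&(Z<.056)&(X>.51)&(X<.63)&(abs(Y)<.055)
for x0 in np.arange(.515,.62,.01):
    q=W[m&(X>x0)&(X<x0+.01)]
    if len(q)>5: print("pack",round(x0,3),np.percentile(q[:,1],[.5,99.5]).round(4))
q=W[m];print(q[:,0].min(),q[:,0].max())
E
```

```text
[ 0.50272839 -0.00431266  0.01425368] 0.03261880488034863
wall 0.59 379 125 [0.0502 0.066 ] [-0.0625 -0.0486]
wall 0.6 1086 1146 [0.0498 0.0662] [-0.0639 -0.0472]
wall 0.61 1001 1286 [0.0501 0.0664] [-0.0636 -0.0468]
wall 0.62 396 920 [0.0504 0.0666] [-0.0637 -0.0465]
pack 0.515 [-0.0432  0.0402]
pack 0.525 [-0.0436  0.0406]
pack 0.535 [-0.0433  0.0408]
pack 0.545 [-0.043   0.0412]
pack 0.555 [-0.0427  0.0415]
pack 0.565 [-0.0424  0.0418]
pack 0.575 [-0.0421  0.0421]
pack 0.585 [-0.0418  0.0424]
pack 0.595 [-0.0413  0.0422]
pack 0.605 [-0.0379  0.0052]
0.5100331466426974 0.6063191893599622
```

The lane's inner faces are at y=+49.9 and −47.0 mm, 97 mm apart as they must be. The pack is within 1 mm of the centre and parallel, so I'll push in.

Request:
arm_command(
  targets=[0.5,-0.02,0,0,0.6,-0.02,0,0,0.6,-0.02,0,0,0.6,0,0,0,0.6,0,0,0,0.6,0,0,0,0.6,0,0,0,0.6,0,0,0,0.3,0,0,0,0,0,0,0],
)

```text
time_s: 12.8
tcp_pos: [0.5533, -0.0021, 0.0143]
eef_rot: [3.142, -0.001, 0.033]
ft_force: [0.5, 0.4, -0.7]
gripper_width: 0.0511
finger_force: 0.0
```

Request:
arm_command(
  targets=[0.4,0,0,0,0.4,0,0,0,0.4,0,0,0,0.4,0,0,0,0.4,0,0,0,0.4,0,0,0,0.4,0,0,0,0.3,0,0,0,0.2,0,0,0],
)

```text
time_s: 13.7
tcp_pos: [0.5859, -0.001, 0.0143]
eef_rot: [3.142, -0.0, 0.033]
ft_force: [-3.4, 0.3, 1.2]
gripper_width: 0.0514
finger_force: 1.0
```

Request:
arm_command(
  targets=[0.15,0,0,0,0.15,0,0,0,0.15,0,0,0,0.1,0,0,0,0.1,0,0,0],
)

```text
time_s: 14.2
tcp_pos: [0.5921, -0.0008, 0.0143]
eef_rot: [-3.142, 0.0, 0.033]
ft_force: [-2.1, 0.0, 0.9]
gripper_width: 0.0512
finger_force: 0.9
```

Request:
arm_command(
  targets=[0.1,0,0,0,0.1,0,0,0],
)

```text
time_s: 14.4
tcp_pos: [0.5941, -0.0008, 0.0143]
eef_rot: [-3.142, 0.0, 0.033]
ft_force: [-1.5, 0.2, 1.4]
gripper_width: 0.0509
finger_force: 0.9
```

```bash
python3 - <<'E'
from h import *
s,p,d,W=wcloud();print(s["tcp_pos"],s["ft_force"])
X,Y,Z=W[...,0],W[...,1],W[...,2]
m=(Z>.043)&(Z<.056)&(abs(Y)<.055)&(X>.59)&(X<.72)
q=W[m&(abs(Y)<.03)];print("pack top x",np.percentile(q[:,0],[1,99]))
m=(Z>.028)&(Z<.040)&(X>.66)&(X<.75)&(abs(Y)<.03);q=W[m];print("back",m.sum(),np.percentile(q[:,0],[1,50,99]) if m.sum() else 0)
E
```

```text
[ 0.59409503 -0.00075914  0.01430203] [-1.50997711  0.23576631  1.42321279]
pack top x [0.60140985 0.6951121 ]
back 5740 [0.70042195 0.70495739 0.70992497]
```

Request:
arm_command(
  targets=[0.1,0,0,0,0.1,0,0,0],
)

```text
time_s: 14.65
tcp_pos: [0.5961, -0.0007, 0.0143]
eef_rot: [-3.142, 0.0, 0.033]
ft_force: [-0.8, 0.7, 0.4]
gripper_width: 0.0514
finger_force: 0.8
```

Request:
arm_command(
  targets=[0.07,0,0,0,0,0,0,0],
)

```text
time_s: 14.85
tcp_pos: [0.597, -0.0007, 0.0143]
eef_rot: [3.142, -0.0, 0.032]
ft_force: [-0.6, 0.2, 0.3]
gripper_width: 0.0507
finger_force: 0.1
```

Request:
arm_command(
  targets=[0.07,0,0,0,0,0,0,0],
)

```text
time_s: 15.05
tcp_pos: [0.5975, -0.0006, 0.0143]
eef_rot: [-3.142, -0.0, 0.033]
ft_force: [-0.4, -0.4, 1.2]
gripper_width: 0.0513
finger_force: 0.4
```

Request:
arm_command(
  targets=[0.1,0,0,0],
)

```text
time_s: 15.15
tcp_pos: [0.5981, -0.0006, 0.0143]
eef_rot: [-3.141, 0.001, 0.033]
ft_force: [-9.5, -0.2, 5.7]
gripper_width: 0.051
finger_force: 4.5
```

Request:
arm_command(
  targets=[0.1,0,0,0],
)

```text
time_s: 15.25
tcp_pos: [0.598, -0.0005, 0.0141]
eef_rot: [-3.141, 0.003, 0.032]
ft_force: [-12.1, 0.1, 7.3]
gripper_width: 0.0509
finger_force: 6.1
```

Request:
arm_command(
  targets=[0.05,0,0,0,0,0,0,0],
)

```text
time_s: 15.45
tcp_pos: [0.598, -0.0005, 0.0141]
eef_rot: [-3.141, 0.004, 0.032]
ft_force: [-11.2, 0.1, 7.8]
gripper_width: 0.0513
finger_force: 5.8
```

```bash
python3 - <<'E'
from h import *
s,p,d,W=wcloud();print(s["tcp_pos"],s["ft_force"])
X,Y,Z=W[...,0],W[...,1],W[...,2]
for y0 in(-.035,-.015,.005,.025):
    b=(Y>y0)&(Y<y0+.01)
    print(y0,"pack",np.percentile(X[b&(Z>.043)&(Z<.056)&(X>.59)&(X<.72)],[1,99]).round(4),"back",np.percentile(X[b&(Z>.031)&(Z<.037)&(X>.66)&(X<.75)],[1,99]).round(4))
E
```

```text
[ 5.98003007e-01 -4.87276732e-04  1.40602060e-02] [-11.2446439    0.05335239   7.8359451 ]
-0.035 pack [0.595  0.7138] back [0.7026 0.7102]
-0.015 pack [0.614  0.7114] back [0.702  0.7097]
0.005 pack [0.6138 0.7105] back [0.7016 0.7092]
0.025 pack [0.5946 0.7111] back [0.701  0.7088]
```

The force rose to 12 N and motion stopped: the pack is against the back. I'll back off, retreat upwards and check.

Request:
arm_command(
  targets=[-0.5,0,0,0,-1.5,0,0,0,-2,0,0,0,0,0,-3,0,0,0,-4,0,0,0,-4,0,-4,4,-2,0,-4,4,0,0,-3,4,0,0,0,4,0,0,0,0,0,0],
)

```text
time_s: 16.6
tcp_pos: [0.4665, -0.1579, 0.1415]
eef_rot: [3.14, -0.002, 0.029]
ft_force: [0.2, 0.2, -0.6]
gripper_width: 0.0516
finger_force: 0.0
```

```bash
python3 - <<'E'
from h import *
s=env.sense();print(s["tcp_pos"],s["time_s"])
p,d=env.snapshot("top")
for b in((318,130,364,190),(272,138,312,184),(370,138,412,184),(470,160,515,200)):print(fit("top",p,d,*b,.3))
q,e=env.snapshot("scene")
print(fit("scene",q,e,330,250,400,305,.06))
cv2.imwrite("pics/end.png",cv2.resize(np.vstack([p[100:300,160:480],q[150:350,220:540]])[:,:,::-1],None,fx=1.45,fy=1.45))
E
```

```text
[ 0.46651235 -0.15786535  0.14152791] 16.6
(np.int64(1492), np.float64(0.0494), array([654. ,   3.6]), array([87.3, 87.5]), 1.53, array([609.4, -40.1,  43.1]), array([698. ,  48.1,  55.8]))
(np.int64(1421), np.float64(0.0495), array([645.9, 113.6]), array([87. , 79.8]), 1.44, array([601.6,  72.9,  43.1]), array([689.8, 154.6,  55.9]))
(np.int64(1485), np.float64(0.0494), array([ 652.9, -111.2]), array([87. , 87.9]), 1.8, array([ 608.7, -156.3,   43.1]), array([697.2, -67.3,  55.8]))
(np.int64(618), np.float64(0.0493), array([ 622.7, -347. ]), array([57.9, 58.8]), 24.09, array([ 590.3, -382.4,   43.1]), array([ 655.8, -311.3,   55.6]))
(np.int64(1082), np.float64(0.0489), array([ 6.551e+02, -4.000e-01]), array([87.9, 89.8]), 2.9, array([610.2, -44.9,  43.1]), array([699.9,  46.1,  52.6]))
```

View pics/end.png

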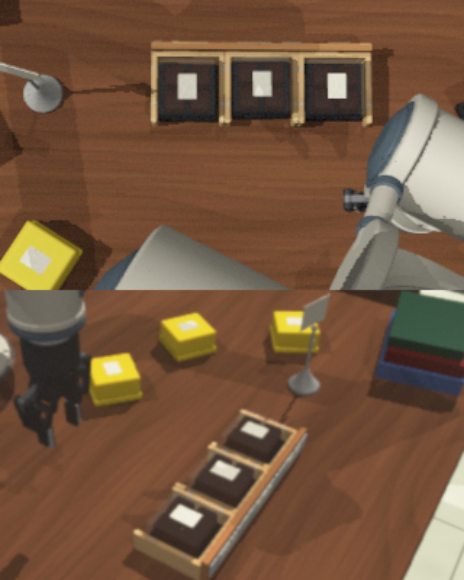

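The pack sits flat and fully home in the middle lane, at (262,85) in the top crop. Its centre is about (0.654, 0.003) and its top is at 49 mm. The stock boxes, single and card stand are where they were, and the robot touches nothing.

```bash
python3 -c "
from cell import env
print(env.finish_job())"
```

```text
the job is handed in; nothing more can be done
None
```

The four-cake box is fully home against the back of the middle lane, the two stock boxes and the single-cake box measured unmoved and the card stand looks unmoved in the last pictures, and the job was handed in at about 17 s of the 72 s allowed; no verdict came back.

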